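# Turn the stacked caddy half round and nest it in its tote

### The job

The washing-up is done: lift the white caddy that stands stacked on top of the grey tote clear of it, turn it half a turn and nest it in the tote, upright and fully home on the tote's floor. Its ribs must find the notches in the tote's sliding saddle by feel: press and slide only gently, do not let it drop, and leave the other kitchen things where they are.

Things in the scene. Friction and masses are not known exactly. Their poses are not given: they have to be found in the camera images.
- tote: Grey plastic tote, 200 (x) x 156 (y) x 80 high, fixed to the bench between two wooden cleats; open top, walls 6 and floor 5 thick. Origin: centre of its underside, on the bench; z up. A notched grey saddle frame slides on its rim.
- saddle_mid (a point): Tote's centre, 90 above bench, level with the saddle's top; fixed, axes as the tote. Saddle: frame 10 thick, a strip over each x end (79 to 100 from centre), each cut through by two notches 15 wide at saddle y = +50 and -15. The saddle slides along y against 25 N and stays where left. It starts anywhere within -14 to +14 of mid: NOT measured; all notches shift with it. Open between: 158 x, 144 y.
- nest_home (a point): Point of the tote, 125 above the bench over its centre: where the grip bar's centre ends when the caddy is fully nested (same axes as the tote), except that in y it ends off this point by the saddle's unknown shift. The caddy then stands on the tote's floor, rib tops flush with the saddle. Play in the notches 1.5 each way in y; 4 each way in x.
- caddy_handle (a point): Centre of the white plastic caddy's grip bar (caddy loose, empty, 0.3 to 0.52 kg). Bar along the caddy's x, 150 long, 14 thick (y), 20 high, centre 120 above the underside; free below it down to the rim at 80. Starts stacked on the saddle, turned half round (x and y opposed to the tote's), bar 210 above the bench. Nesting lowers it by 85.
- caddy_ribs (a point): Centre of the caddy's underside, axes as the caddy. Body 150 (x) x 110 (y) x 80 high. Outside on each x end wall two upright ribs, 12 wide (y), 17 proud (x 75 to 92), at y = +50 and y = -15, from the underside (square ends) up to 85. Same way round as the tote they fit the notches; half turned they stand on the saddle's solid tops.
- caddy_wide_side (a point): Point of the caddy at its y = +50 (the side with ribs near the edge), mid x, 45 above its underside: tells which way round it is. Axes as the caddy.
- spoon: Steel serving spoon, 240 long, lying near the tote's +y side. Bystander.
- bowl: White enamel bowl, 124 across, 55 high, near the tote's -y side; origin under its centre. Bystander.
- mug: Enamel mug, 76 across, 75 high, beyond the tote; origin under its centre. Bystander.
- pitcher: Glass pitcher with handle, 110 across, 190 high, to the right; origin under its centre. Bystander.
- grill_plate: Clay grill plate, 170 across, 22 high, near the robot on the right; origin under its centre. Bystander.
- pot: Aluminium pot, 170 across, 100 high, on the left; origin under its centre. Bystander.
- jar: Closed jar, 76 across, 110 high, on the right; origin under its centre. Bystander.
There are look-alikes about, which are no part of the job. What is shaped like the part that bears caddy_handle but green is not meant.

How it is judged:
By the outcome, as a careful person would: the job done as asked, in the order asked, and still so for the second after the job is handed in, with the robot touching nothing.
It also fails if it takes over 72 s, if anything falls off the work surface, if the arm or the gripper's body presses on something with over 40 N, if the wrist force passes 120 N, or if a joint passes its speed limit or range.

### The arm

A 7-joint arm with a two-finger parallel gripper is mounted at the origin on the work surface. World frame = base frame: x ahead of the robot, y to its left, z up, the work surface at z = 0. Lengths are in m, angles in degrees, forces in N, time in s.
With the tool pointing down it reaches from about 0.4 to 0.925 m from the base axis. Payload 4.1 kg.
Tool frame: the origin (TCP) lies at the very end of the fingers, on their centre line; the grasp point (between the pads) lies 19 mm behind it; z points along the fingers, y is the direction in which the jaws open and shut (so a half turn about z gives the same grasp; the last joint's range is limited). The gripper opens to 85 mm and grips with 20 to 120 N. Pads are 22 mm wide; open, the fingers measure 114 mm over their backs; the gripper's body (76 mm by 85 mm) begins 54 mm behind the grasp point. The pads swing forward as they close: fully open they stand 13 mm farther back than shut.
Start: joints at [-81.303, 22.827, 2.584, 88.041, -1.071, 69.15, -2.905], TCP at [0.161, 0.63, 0.231] pointing down, gripper open.
Joint ranges: [-161.44, 161.44], [-28.35, 127.94], [-78.24, 83.42], [0, 140.83], [-78.03, 258.03], [13.02, 114.36], [-168.23, 168.23]. Speed limits (degrees/s): [147.25, 147.25, 180, 180, 180, 180, 180].

### API

Orientations are given as [roll, pitch, yaw] about the fixed x, y, z axes, in that order (R = Rz(yaw) Ry(pitch) Rx(roll)).
In Python, from workcell import env gives the robot as it stands.
- The arm moves only by the shell command python3 -m creep 'ROWS' [OPENING] [FORCE]. ROWS is JSON, a list of rows, each a list of 2 entries, a list of its own where there are three numbers: the shift along the tool's x, y, z in cm, then the turn about the tool's z in degrees. A call has 1 to 20 rows; each row shifts and turns the commanded pose from where the row before left it, along the tool's axes as they then stand; what a row does not reach is not made up. A row lasts 1/12 s, in which the tool goes at most 41.7 mm and 7.16 degrees, less where a joint would pass 70% of its speed; a pose out of reach is approached as far as the arm can. A call with a gripper value outside its range is refused whole. OPENING is the opening, from 0 (shut) to 1 (fully open), set as the call begins (- or left out, the last holds). The fingers move at their own pace and stop on an object; FORCE is the grip in N (left out, the last holds). Time passes only in rows, so rows that do not move let the fingers close. It gives the time, the measured TCP pose, the force and the opening at its end, in the units of the state.
- env.read_state(): the state, without advancing time (a new reading comes with each control period).
- env.get_image(name): name is "side" or "top" or "wrist"; returns the picture (384x512x3 uint8, blue, green, red); there is no depth.
- env.camera_params(name): a dict with "K" (3x3 intrinsics, pixels), "position" and "rotation" of the camera in the world. Camera axes: x right, y down, z forward; pixel columns grow to the right and rows downward; lengths in m; the calibration is good to about 2 mm. A picture is of the moment at which its call begins: read the wrist's pose just before it. camera_params takes no time and is no camera call; for the wrist camera it gives the pose at the moment of the call.
- env.hand_in(): hands the job in, once; it reports no verdict.
The state is a dict: "time": time; "joints": joint angles; "joint_vel": joint speeds; "tau": joint torques, N m; "tool_pos": TCP position; "tcp_rot": TCP orientation; "contact_force": force on the tool from outside, world axes, zero at the start; "wrist_torque": the same for the moment, N m; "opening": finger opening in m.
Only numpy, scipy, OpenCV 4.12 (cv2) and the standard library are available. Lean on these libraries where they do the work, as an engineer would, in place of code of your own. Each camera call takes 0.05 s, during which the arm holds its last target. There are 200 camera calls.

## Working session

There is one attempt and no reset: what is moved stays moved. The work goes in short steps, Python scripts to look and compute and a shell command to move; the robot and the scene stay as the last step left them, time stands still between calls to the robot, and variables do not carry over. Pictures are saved under pics/ and viewed, about 8 in all and at most 12, crops included, and the job is handed in when it is done.

```bash
ls; mkdir -p pics; python3 - <<'E'
from workcell import env
import cv2,numpy as np
s=env.read_state();print(s)
for n in("side","top"):
    im=env.get_image(n);cv2.imwrite(f"pics/{n}0.png",im)
    p=env.camera_params(n);print(n,np.round(p["K"],1).tolist(),np.round(p["position"],3),np.round(p["rotation"],3).tolist())
E
```

```text
pics
{'time': 0.0, 'joints': array([-81.30350791,  22.87452657,   2.57975668,  88.1139748 ,
        -1.07132945,  69.1475945 ,  -2.90612179]), 'joint_vel': array([ 0.05138269, -0.03505086,  0.05887012, -0.04064029,  0.06797267,
       -0.09357414,  0.02631936]), 'tau': array([-9.66994003e-05, -4.75129437e+01,  1.36452690e+00, -2.54220343e+01,
        1.15007308e-02,  9.74266586e-03, -7.06953770e-06]), 'tool_pos': array([0.16112538, 0.62907308, 0.23023541]), 'tcp_rot': array([-1.79888315e+02,  7.76975580e-03,  1.65636922e+02]), 'contact_force': array([0.48812734, 0.85588227, 0.16003107]), 'wrist_torque': array([-0.02225037,  0.02984152, -0.03406072]), 'opening': 0.08519658970613887}
side [[454.4, 0.0, 267.7], [0.0, 454.4, 190.4], [0.0, 0.0, 1.0]] [0.47  1.226 1.035] [-124.934, -0.457, -177.2]
top [[436.1, 0.0, 256.2], [0.0, 436.1, 198.0], [0.0, 0.0, 1.0]] [ 0.43  -0.027  1.62 ] [-176.666, 0.906, -91.081]
```

View pics/top0.png

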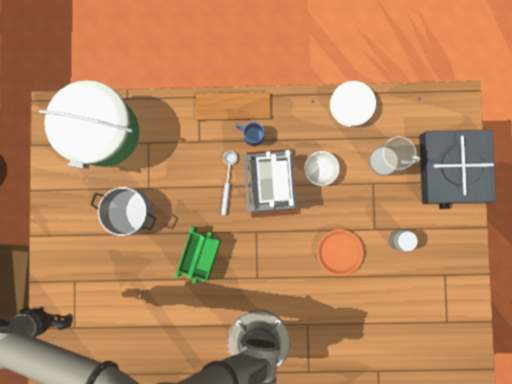

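View pics/side0.png

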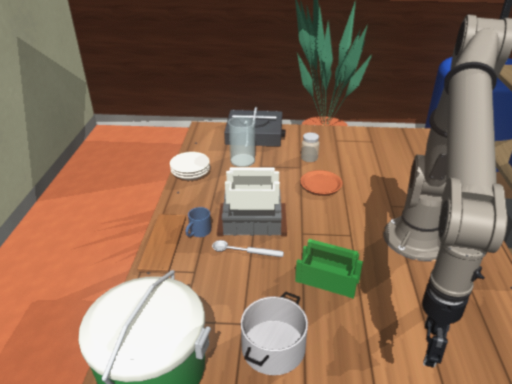

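Top view: the white caddy on the grey tote is at about (270,180). The look-alike is the green caddy-shaped box at (200,255), ruled out by its colour. The other white things are the bowl (322,168), plates (352,104) and a lidded drum (88,122). I choose the white one at (270,180) and check it in a close crop.

```bash
python3 - <<'E'
import cv2,numpy as np
a=cv2.imread("pics/top0.png")[140:222,230:310];b=cv2.imread("pics/side0.png")[155:245,210:300]
a=cv2.resize(a,(400,410),interpolation=cv2.INTER_CUBIC);b=cv2.resize(b,(400,400),interpolation=cv2.INTER_CUBIC)
b=cv2.copyMakeBorder(b,0,10,0,0,0);cv2.imwrite("pics/crop0.png",np.hstack([a,b]))
E
```

```text
(no output)
```

View pics/crop0.png

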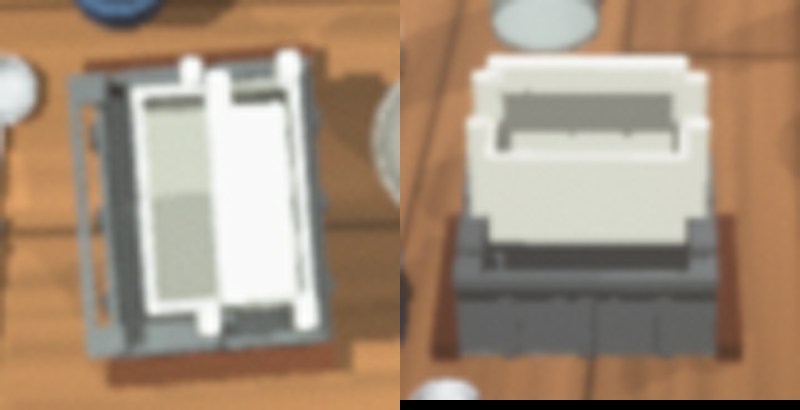

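The crop shows the white caddy with its ribs near the −y (right) edge, so it is half-turned on the grey tote. The rib ends are at crop pixels (190,58)/(209,333) and (288,50)/(308,328).

```bash
cat >h.py <<'E'
from workcell import env
import cv2,numpy as np
from scipy.spatial.transform import Rotation as Ro
def rot(r): 
    r=np.asarray(r); return r if r.shape==(3,3) else Ro.from_euler('xyz',r,degrees=True).as_matrix()
def cast(p,uv,z):
    uv=np.atleast_2d(np.array(uv,float)); K=np.array(p["K"]); R=rot(p["rotation"]); c=np.array(p["position"])
    d=np.c_[uv,np.ones(len(uv))]@np.linalg.inv(K).T@R.T
    return c+d*((z-c[2])/d[:,2])[:,None]
def proj(p,X):
    q=(np.atleast_2d(X)-p["position"])@rot(p["rotation"]); q=q@np.array(p["K"]).T; return q[:,:2]/q[:,2:]
def st():
    s=env.read_state(); print(round(s["time"],2),np.round(s["tool_pos"],4),np.round(s["tcp_rot"],2),'F',np.round(s["contact_force"],1),'T',np.round(s["wrist_torque"],2),'op',round(s["opening"],4),'j',np.round(s["joints"],0)); return s
def todo(xyz,yaw):  # shift left to go, in tool axes cm; turn about tool z
    s=st(); d=rot(s["tcp_rot"]).T@(np.array(xyz)-s["tool_pos"])*100
    print('tool shift cm',np.round(d,2),'turn tool z',round(-((yaw-s["tcp_rot"][2]+180)%360-180),2))
E
python3 - <<'E'
from h import *
p=env.camera_params("top")
c=np.array([[190,58],[209,333],[288,50],[308,328]])/5+[230,140]-.4
P=cast(p,c,.175);print(np.round(P,4))
m1=(P[0]+P[1])/2;m2=(P[2]+P[3])/2
yaw=[np.degrees(np.arctan2(*(P[i]-P[i+1])[[1,0]])) for i in(0,2)]
print(yaw,m1,m2,np.linalg.norm(P[0]-P[1]),np.linalg.norm(m1-m2))
ctr=m1+(m2-m1)*15/65*-1  # rib y=-15 at m1, +50 at m2
ctr=m1+(m2-m1)*15/65
print('caddy centre',ctr)
todo([ctr[0],ctr[1],.38],180+np.mean(yaw))
E
```

```text
[[ 0.6703 -0.0466  0.175 ]
 [ 0.4863 -0.0554  0.175 ]
 [ 0.6742 -0.1121  0.175 ]
 [ 0.4883 -0.1211  0.175 ]]
[np.float64(2.7514524073740882), np.float64(2.7601154901697424)] [ 0.5782703  -0.05102633  0.175     ] [ 0.58127664 -0.11658544  0.175     ] 0.18420626219601233 0.0656279993765011
caddy centre [ 0.57896407 -0.06615536  0.175     ]
0.1 [0.1611 0.6291 0.2304] [-1.7990e+02  1.0000e-02  1.6564e+02] F [ 0.3 -0.4 -0. ] T [-0.02  0.03 -0.04] op 0.0853 j [-81.  23.   3.  88.  -1.  69.  -3.]
tool shift cm [-57.72 -57.02 -14.86] turn tool z -17.12
```

```bash
python3 -m creep '[[[0,0,-3],0],[[0,0,-4],0],[[0,0,-4],0],[[-2,-2,-4],0],[[-2.7,-2.7,0],0],[[-2.7,-2.7,0],0],[[-2.7,-2.7,0],0],[[-2.7,-2.7,0],0],[[-2.7,-2.7,0],0],[[-2.7,-2.7,0],0],[[-2.7,-2.7,0],0],[[-2.7,-2.7,0],0],[[-2.7,-2.7,0],0],[[-2.7,-2.7,0],0],[[-2.7,-2.7,0],0],[[-2.7,-2.7,0],0],[[-2.7,-2.7,0],0],[[-2.7,-2.7,0],0],[[-2.7,-2.7,0],0],[[-2.7,-2.7,0],0]]' 1
python3 - <<'E'
from h import *
todo([.579,-.066,.38],182.75)
E
```

```text
time: 1.77
tool_pos: [0.4851, 0.0815, 0.3752]
tcp_rot: [180.0, -0.0, 165.7]
contact_force: [0.2, 0.2, -0.4]
opening: 0.0852
1.77 [0.4851 0.0815 0.3752] [ 1.7997e+02 -1.0000e-02  1.6565e+02] F [ 0.2  0.2 -0.4] T [ 0.07 -0.07  0.01] op 0.0852 j [-47.   2.  33.  97.  -1.  82.  62.]
tool shift cm [-12.75 -11.96  -0.49] turn tool z -17.1
```

```bash
python3 -m creep '[[[-2.6,-2.5,0],0],[[-2.6,-2.5,0],0],[[-2.6,-2.4,0],0],[[-2.5,-2.3,0],0],[[-2.4,-2.2,-0.4],0],[[0,0,0],-6],[[0,0,0],-6],[[0,0,0],-5],[[0,0,0],0],[[0,0,0],0],[[0,0,0],0]]'
python3 - <<'E'
from h import *
todo([.579,-.066,.38],182.75)
p=env.camera_params("wrist");im=env.get_image("wrist");cv2.imwrite("pics/w1.png",im)
s=env.read_state();print(p,s["tool_pos"])
c,y=np.array([.579,-.066]),np.radians(182.75)
e=lambda x,yy,z:[c[0]+x*np.cos(y)-yy*np.sin(y),c[1]+x*np.sin(y)+yy*np.cos(y),z]
print(np.round(proj(p,[e(x,yy,.175) for x in(-.092,.092) for yy in(-.015,.05)]+[e(-.075,0,.22),e(.075,0,.22)]),1))
E
```

```text
time: 2.68
tool_pos: [0.5782, -0.0633, 0.3791]
tcp_rot: [180.0, -0.0, -177.5]
contact_force: [-0.1, -0.5, -0.7]
opening: 0.0854
2.68 [ 0.5782 -0.0633  0.3791] [ 1.7999e+02 -2.0000e-02 -1.7746e+02] F [-0.1 -0.5 -0.7] T [ 0.03 -0.02  0.  ] op 0.0854 j [-29.  14.  39.  85.  -9.  84. 103.]
tool shift cm [-0.07 -0.27 -0.09] turn tool z -0.21
{'K': array([[291.16034733,   0.        , 254.96280683],
       [  0.        , 291.16034733, 192.3849671 ],
       [  0.        ,   0.        ,   1.        ]]), 'position': array([ 0.5017381 , -0.06634814,  0.52105089]), 'rotation': array([ 1.62662955e+02, -1.22790333e-02,  9.25398256e+01])} [ 0.57820972 -0.06327789  0.37917088]
[[264.3 237. ]
 [214.6 237.2]
 [265.2  87.6]
 [207.2  87.8]
 [252.5 241. ]
 [251.5 103.8]]
```

View pics/w1.png

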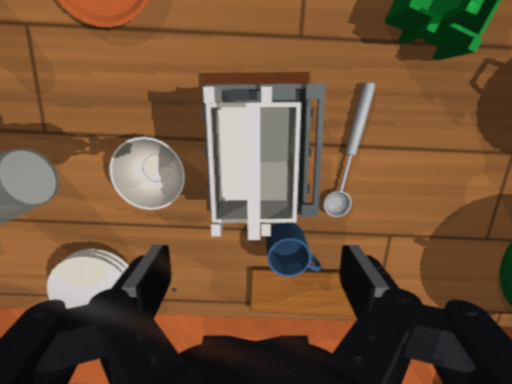

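Ribs appear at about (266,90), (210,90), (265,235) and (216,230), within 2–3 px of the prediction. The bar runs vertically at u≈254. I'll take a profile of it for the final y.

```bash
python3 - <<'E'
from h import *
im=cv2.imread("pics/w1.png")
for r in (105,130,160,190,215,232): print(r,im[r,200:312:1].mean(1).astype(int).tolist()[36:72])
p=env.camera_params("wrist")
print(cast(p,[[253,130],[256,130],[253,190],[256,190]],.22))
E
```

```text
105 [150, 149, 150, 150, 150, 150, 150, 151, 154, 171, 193, 205, 209, 209, 208, 208, 209, 208, 209, 209, 209, 208, 208, 207, 207, 207, 206, 206, 206, 206, 205, 206, 206, 205, 205, 206]
130 [206, 207, 207, 207, 207, 207, 207, 207, 207, 207, 208, 208, 209, 209, 209, 209, 209, 209, 209, 209, 209, 209, 207, 193, 163, 135, 127, 126, 127, 126, 126, 126, 126, 126, 126, 127]
160 [207, 208, 208, 207, 208, 207, 207, 207, 208, 207, 208, 209, 209, 210, 209, 209, 209, 209, 209, 210, 209, 209, 206, 193, 163, 135, 128, 127, 127, 127, 128, 128, 128, 127, 127, 127]
190 [207, 207, 207, 207, 208, 207, 207, 207, 208, 207, 208, 209, 209, 209, 209, 209, 209, 209, 209, 209, 209, 209, 207, 197, 174, 154, 149, 148, 149, 148, 148, 149, 149, 148, 148, 148]
215 [97, 97, 97, 96, 97, 97, 97, 98, 97, 98, 112, 153, 191, 206, 209, 209, 210, 209, 209, 209, 209, 209, 207, 188, 149, 110, 97, 97, 96, 96, 97, 97, 96, 96, 93, 90]
232 [102, 101, 99, 87, 74, 65, 58, 54, 52, 52, 68, 118, 173, 202, 209, 209, 210, 210, 209, 209, 209, 209, 204, 184, 156, 171, 199, 207, 208, 208, 207, 208, 207, 196, 151, 79]
[[ 0.52949245 -0.06703256  0.22      ]
 [ 0.5293561  -0.06398903  0.22      ]
 [ 0.59310643 -0.06430963  0.22      ]
 [ 0.59296146 -0.06107068  0.22      ]]
```

```bash
python3 -m creep '[[[-0.08,-0.15,2.5],0],[[0,0,2.5],0],[[0,0,2.5],0],[[0,0,2.5],0],[[0,0,2.5],0],[[0,0,2],0],[[0,0,1.5],0],[[0,0,1],0],[[0,0,1],0],[[0,0,0.8],0],[[0,0,0],0],[[0,0,0],0]]' 1
python3 -m creep '[[[0,0,0],0],[[0,0,0],0],[[0,0,0],0],[[0,0,0],0],[[0,0,0],0],[[0,0,0],0],[[0,0,0],0],[[0,0,0],0]]' 0.05 40
python3 -m creep '[[[0,0,0],0],[[0,0,0],0],[[0,0,0],0],[[0,0,0],0]]' 0 80
python3 -c "
from h import *
st()"
```

```text
time: 3.73
tool_pos: [0.5794, -0.0649, 0.1915]
tcp_rot: [180.0, 0.0, -177.4]
contact_force: [-0.9, 0.7, -0.0]
opening: 0.0857
time: 4.4
tool_pos: [0.5794, -0.0651, 0.1916]
tcp_rot: [-180.0, 0.0, -177.4]
contact_force: [-1.0, 0.6, 2.1]
opening: 0.0131
time: 4.73
tool_pos: [0.5794, -0.0652, 0.1917]
tcp_rot: [-180.0, 0.0, -177.4]
contact_force: [-0.5, -0.9, 4.6]
opening: 0.0129
4.73 [ 0.5794 -0.0652  0.1917] [-1.7999e+02  3.0000e-02 -1.7738e+02] F [-0.5 -0.9  4.6] T [-0.14  0.16 -0.03] op 0.0129 j [-26.  21.  37. 101. -14.  62. 108.]
```

```bash
python3 -m creep '[[[0,0,-0.3],0],[[0,0,-0.6],0],[[0,0,-1],0],[[0,0,-1.3],0],[[0,0,-1.6],0],[[0,0,-1.8],0],[[0,0,-1.8],0],[[0,0,-1.8],0],[[0,0,-1.6],0],[[0,0,-1],0],[[0,0,-0.6],0],[[0,0,-0.3],0],[[0,0,0],0],[[0,0,0],0],[[0,0,0],0],[[0,0,0],0]]'
python3 -m creep '[[[0,0.3,0],0],[[0,0.7,0],0],[[0,1.2,0],0],[[0,1.6,0],0],[[0,1.8,0],0],[[0,2,0],0],[[0,2,0],0],[[0,2,0],0],[[0,2,0],0],[[0,1.8,0],0],[[0,1.6,0],0],[[0,1.2,0],0],[[0,0.8,0],0],[[0,0.4,0],0],[[0,0.2,0],0],[[0,0,0],0],[[0,0,0],0],[[0,0,0],0],[[0,0,0],0]]'
python3 - <<'E'
from h import *
import json
st()
for n in("wrist","top"):
    p=env.camera_params(n);im=env.get_image(n);cv2.imwrite(f"pics/{n}2.png",im)
    json.dump({k:np.array(v).tolist() for k,v in p.items()},open(f"{n}2.json","w"))
    c,y=np.array([.579,-.066]),np.radians(2.6)
    e=lambda x,yy,z:[c[0]+x*np.cos(y)-yy*np.sin(y),c[1]+x*np.sin(y)+yy*np.cos(y),z]
    print(n,np.round(proj(p,[e(x,yy,.09) for x in(-.1,.1) for yy in(-.078,.078)]),1).tolist())
w=cv2.imread("pics/wrist2.png");t=cv2.imread("pics/top2.png")[140:222,230:310]
cv2.imwrite("pics/see2.png",np.hstack([w[:,:400],cv2.resize(t,(390,384),interpolation=cv2.INTER_CUBIC)]))
E
```

```text
time: 6.07
tool_pos: [0.5788, -0.0648, 0.3274]
tcp_rot: [180.0, -0.1, -177.4]
contact_force: [0.1, -0.2, -3.1]
opening: 0.0125
time: 7.65
tool_pos: [0.5703, 0.1298, 0.3284]
tcp_rot: [-180.0, 0.0, -177.5]
contact_force: [0.5, -0.1, -3.3]
opening: 0.0124
7.65 [0.5703 0.1298 0.3284] [-1.7999e+02  1.0000e-02 -1.7746e+02] F [ 0.5 -0.1 -3.3] T [ 0.01  0.02 -0.02] op 0.0124 j [-44.  15.  33.  90.  -8.  78.  83.]
wrist [[30.5, 81.3], [158.0, 81.1], [62.9, 230.9], [172.1, 230.8]]
top [[297.5, 207.7], [253.1, 210.6], [293.5, 151.2], [249.5, 154.1]]
```

View pics/see2.png

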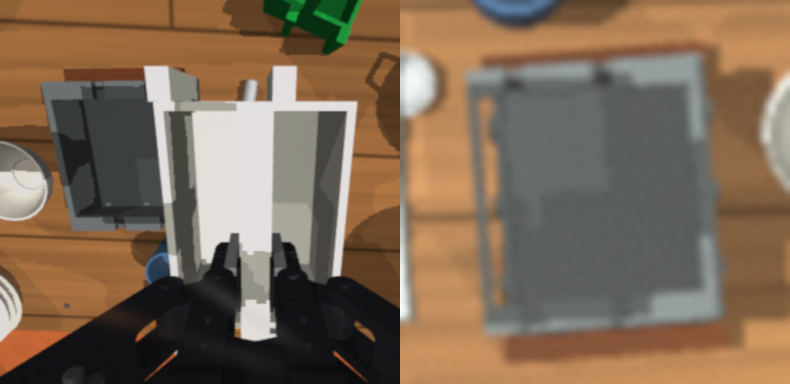

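The caddy is lifted and clear (weight about 3.2 N). In the top crop the far-strip notches show at about (515,78) and (602,75). I'll locate them with sub-pixel profiles.

```bash
python3 - <<'E'
from h import *
import json
c,y=np.array([.579,-.066]),np.radians(2.6)
e=lambda x,yy,z:[c[0]+x*np.cos(y)-yy*np.sin(y),c[1]+x*np.sin(y)+yy*np.cos(y),z]
for n in("top","wrist"):
  p=json.load(open(n+"2.json")); p={k:np.array(v) for k,v in p.items()}
  g=cv2.imread(f"pics/{n}2.png").mean(2).astype(np.float32)
  ys=np.arange(-100,101,2.5)
  for x in(-.096,-.09,-.084,.084,.09,.096):
    uv=proj(p,[e(x,v/1000,.09) for v in ys]).astype(np.float32)
    v=cv2.remap(g,uv[None,:,0].copy(),uv[None,:,1].copy(),cv2.INTER_LINEAR)[0]
    out=[]
    for lo,hi in((-40,20),(25,78)):
        m=(ys>=lo)&(ys<=hi); b=np.median(v[m]); w=np.clip(b-6-v[m],0,None); out.append((round(float((w*ys[m]).sum()/max(w.sum(),1e-6)),1),round(float(w.max()))))
    print(n,x,out); print('  ',v.astype(int).tolist() if abs(x)==.09 else '')
E
```

```text
top -0.096 [(3.8, 19), (69.5, 13)]
   
top -0.09 [(0.4, 10), (65.6, 7)]
   [91, 91, 91, 92, 92, 91, 90, 90, 91, 92, 97, 107, 121, 136, 148, 155, 155, 155, 154, 154, 155, 155, 154, 155, 156, 156, 155, 155, 155, 155, 152, 142, 128, 115, 112, 111, 110, 102, 98, 94, 93, 95, 97, 100, 104, 107, 108, 108, 108, 109, 109, 109, 110, 110, 111, 110, 110, 112, 114, 114, 113, 110, 106, 103, 99, 98, 96, 96, 98, 102, 106, 109, 111, 111, 111, 110, 110, 111, 113, 120, 126]
top -0.084 [(0.0, 7), (65.7, 4)]
   
top 0.084 [(2.0, 27), (67.0, 20)]
   
top 0.09 [(1.9, 53), (67.2, 36)]
   [127, 128, 131, 134, 138, 137, 129, 113, 99, 91, 91, 96, 109, 124, 141, 150, 154, 155, 155, 154, 154, 155, 154, 154, 155, 153, 154, 155, 154, 154, 154, 152, 145, 138, 130, 128, 124, 119, 105, 91, 79, 74, 78, 92, 110, 127, 134, 137, 136, 136, 135, 134, 133, 132, 131, 130, 129, 128, 127, 126, 124, 123, 121, 116, 107, 97, 88, 83, 83, 95, 112, 126, 132, 133, 133, 133, 132, 131, 130, 131, 133]
top 0.096 [(3.5, 44), (68.6, 23)]
   
wrist -0.096 [(-0.8, 54), (58.8, 29)]
   
wrist -0.09 [(-0.3, 35), (60.0, 4)]
   [102, 102, 102, 10
[... 184 characters left out ...]
, 57, 65, 70, 71, 71, 71, 71, 70, 71, 70, 71, 72, 71, 72, 71, 71, 71, 72, 72, 72, 71, 62, 155, 221, 223, 223, 223, 223, 223, 223, 223, 223, 223, 208, 146, 131, 131, 130]
wrist -0.084 [(-1.0, 33), (60.0, 7)]
   
wrist 0.084 [(3.9, 32), (63.9, 25)]
   
wrist 0.09 [(2.8, 40), (63.7, 26)]
   [92, 93, 93, 94, 94, 94, 94, 94, 94, 95, 95, 95, 95, 96, 104, 111, 112, 112, 112, 112, 112, 112, 112, 113, 113, 113, 113, 113, 113, 113, 113, 113, 113, 111, 109, 109, 109, 109, 105, 78, 64, 80, 91, 93, 84, 100, 110, 110, 110, 110, 110, 110, 111, 110, 111, 110, 110, 111, 111, 111, 110, 111, 111, 111, 107, 78, 79, 110, 151, 161, 161, 160, 134, 78, 66, 65, 65, 65, 66, 66, 65]
wrist 0.096 [(2.4, 28), (63.6, 20)]
```

```bash
python3 -m creep '[[[0,0,0],2],[[0,0,0],4],[[0,0,0],6],[[0,0,0],7],[[0,0,0],7],[[0,0,0],7],[[0,0,0],7],[[0,0,0],7],[[0,0,0],7],[[0,0,0],7],[[0,0,0],7],[[0,0,0],7],[[0,0,0],7],[[0,0,0],7],[[0,0,0],7],[[0,0,0],7]]'
python3 -m creep '[[[0,0,0],7],[[0,0,0],7],[[0,0,0],7],[[0,0,0],7],[[0,0,0],7],[[0,0,0],7],[[0,0,0],7],[[0,0,0],7],[[0,0,0],6],[[0,0,0],4],[[0,0,0],3],[[0,0,0],1.4],[[0,0,0],0],[[0,0,0],0],[[0,0,0],0],[[0,0,0],0]]'
python3 - <<'E'
from h import *
import json
st()
for n in("wrist","top"):
    p=env.camera_params(n);im=env.get_image(n);cv2.imwrite(f"pics/{n}3.png",im)
    json.dump({k:np.array(v).tolist() for k,v in p.items()},open(f"{n}3.json","w"))
w=cv2.imread("pics/wrist3.png");t=cv2.imread("pics/top3.png")[125:215,170:260]
cv2.imwrite("pics/see3.png",np.hstack([cv2.resize(w,(350,384)),cv2.resize(t,(450,450),interpolation=cv2.INTER_CUBIC)[:384]]))
# tote x extents in top2: grey (low saturation) vs brown
p=env.camera_params("top");im=cv2.imread("pics/top2.png");S=cv2.cvtColor(im,cv2.COLOR_BGR2HSV)[...,1].astype(np.float32)
c,y=np.array([.579,-.066]),np.radians(3.0)
e=lambda x,yy,z:[c[0]+x*np.cos(y)-yy*np.sin(y),c[1]+x*np.sin(y)+yy*np.cos(y),z]
xs=np.arange(-115,116,2.)
for yy in(-.05,-.03,-.01,.02,.04,.055):
    uv=proj(p,[e(v/1000,yy,.09) for v in xs]).astype(np.float32)
    v=cv2.remap(S,uv[None,:,0].copy(),uv[None,:,1].copy(),cv2.INTER_LINEAR)[0]
    print(yy,v[:18].astype(int).tolist(),v[-18:].astype(int).tolist())
E
```

```text
time: 9.08
tool_pos: [0.5702, 0.1307, 0.3284]
tcp_rot: [180.0, -0.0, 79.3]
contact_force: [0.1, -0.1, -3.6]
opening: 0.0131
time: 10.42
tool_pos: [0.5702, 0.1309, 0.3284]
tcp_rot: [-180.0, -0.0, 9.3]
contact_force: [-0.6, -0.5, -3.1]
opening: 0.013
10.42 [0.5702 0.1309 0.3284] [-1.7997e+02 -1.0000e-02  9.2700e+00] F [-0.6 -0.5 -3.1] T [-0.04  0.01  0.01] op 0.013 j [-66.  25.  68.  90. -23.  81. -76.]
-0.05 [150, 151, 148, 149, 150, 129, 102, 50, 15, 14, 14, 15, 16, 15, 15, 15, 15, 14] [15, 15, 15, 15, 15, 15, 15, 14, 12, 15, 46, 79, 115, 135, 141, 140, 137, 136]
-0.03 [148, 148, 148, 149, 145, 137, 102, 65, 24, 13, 14, 15, 16, 16, 15, 14, 15, 16] [13, 13, 15, 15, 15, 16, 17, 16, 15, 23, 44, 84, 115, 139, 142, 139, 137, 136]
-0.01 [147, 147, 146, 147, 145, 129, 100, 54, 28, 13, 13, 13, 11, 10, 10, 10, 9, 7] [10, 10, 10, 12, 14, 16, 15, 13, 10, 19, 46, 79, 116, 131, 141, 139, 136, 134]
0.02 [146, 145, 146, 147, 143, 135, 98, 58, 22, 9, 13, 12, 10, 10, 10, 11, 11, 10] [11, 13, 12, 13, 14, 15, 15, 14, 13, 22, 43, 86, 118, 140, 143, 139, 137, 136]
0.04 [144, 145, 145, 145, 143, 122, 92, 43, 22, 14, 14, 14, 14, 12, 9, 9, 11, 11] [8, 9, 11, 12, 11, 11, 11, 11, 9, 19, 47, 81, 119, 133, 141, 138, 136, 135]
0.055 [143, 143, 144, 143, 141, 122, 89, 48, 10, 12, 14, 14, 13, 12, 11, 11, 10, 9] [10, 9, 8, 8, 9, 12, 13, 10, 13, 18, 49, 85, 114, 135, 137, 137, 134, 134]
```

View pics/see3.png

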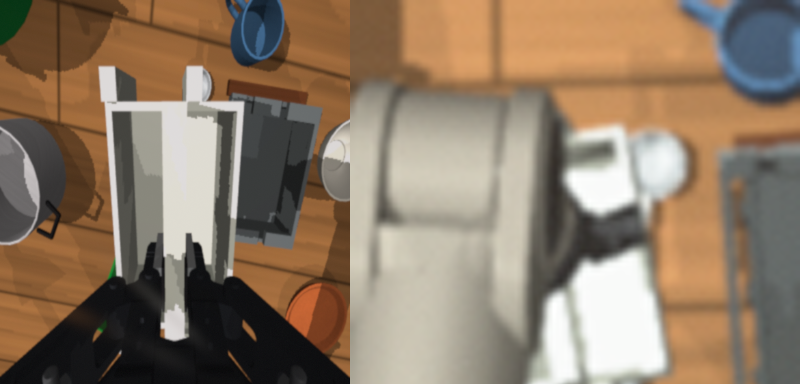

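The caddy is held level, and the turn fell a bit short (yaw 9.3). Rib ends in the wrist picture are at full-resolution (161,67) and (284,67). The saddle and tote are clear at right. I'll compute the grip offset along the bar and the remaining path.

```bash
python3 - <<'E'
from h import *
import json
p={k:np.array(v) for k,v in json.load(open("wrist3.json")).items()}
g=cv2.imread("pics/wrist3.png"); b=g.min(2)
for u in(152,160,168,276,284,290):
    col=b[50:115,u].astype(int); print(u,col[::1].tolist()[:25])
s=env.read_state();R=rot(s["tcp_rot"]);zr=s["tool_pos"][2]+.019-.035
P=cast(p,[[160,67],[283,67],[160,66],[147,80],[172,80],[273,80],[295,80]],zr)
print(np.round((P-s["tool_pos"])@R*1000,1))
y=np.radians(3.1);ty=np.array([-np.sin(y),np.cos(y)])
tgt=np.array([.5794,-.065])+ty*.0165; print(tgt)
todo([*tgt,.328],3.1)
E
```

```text
152 [58, 58, 57, 58, 56, 57, 57, 56, 57, 57, 57, 57, 58, 57, 62, 95, 157, 204, 216, 217, 217, 216, 217, 217, 217]
160 [57, 57, 57, 57, 57, 58, 57, 57, 57, 57, 56, 58, 58, 58, 63, 96, 157, 205, 217, 217, 217, 218, 217, 217, 217]
168 [58, 58, 59, 58, 57, 58, 57, 56, 58, 56, 56, 56, 57, 57, 59, 70, 102, 132, 141, 147, 157, 162, 162, 167, 170]
276 [58, 59, 58, 58, 58, 58, 60, 59, 60, 60, 58, 58, 58, 58, 67, 113, 177, 211, 218, 218, 218, 217, 218, 218, 218]
284 [58, 59, 58, 59, 58, 59, 59, 57, 56, 55, 55, 56, 56, 57, 66, 113, 177, 210, 217, 218, 218, 217, 217, 218, 218]
290 [53, 53, 53, 53, 53, 52, 53, 54, 53, 53, 54, 55, 55, 56, 66, 112, 177, 210, 217, 218, 218, 217, 218, 218, 218]
[[ 92.5 -48.1  16. ]
 [ 92.5  13.5  16. ]
 [ 93.  -48.   16. ]
 [ 86.4 -55.3  16. ]
 [ 86.4 -42.6  16. ]
 [ 86.4   8.6  16. ]
 [ 86.4  19.8  16. ]]
[ 0.5785077  -0.04852414]
10.52 [0.5702 0.1308 0.3284] [-1.7998e+02 -1.0000e-02  9.2500e+00] F [-0.8 -0.3 -3. ] T [-0.07  0.   -0.04] op 0.0128 j [-66.  25.  68.  90. -23.  81. -76.]
tool shift cm [-2.07 17.83  0.03] turn tool z 6.15
```

```bash
python3 -m creep '[[[0,0,0],2],[[0,0.3,0],3],[[0,0.8,0],1.1],[[0,1.3,0],0],[[-0.1,1.6,0],0],[[0,1.8,0],0],[[0,1.8,0],0],[[0,1.8,0],0],[[0,1.8,0],0],[[0,1.8,0],0],[[0,1.6,0],0],[[0,1.4,0],0],[[0,1,0],0],[[0,0.6,0],0],[[0,0.3,0],0],[[0,0,0],0],[[0,0,0],0],[[0,0,0],0],[[0,0,0],0]]'
python3 - <<'E'
from h import *
todo([.5785,-.0485,.2],3.1)
E
```

```text
time: 12.1
tool_pos: [0.5795, -0.0468, 0.3282]
tcp_rot: [-180.0, 0.0, 3.2]
contact_force: [0.9, 0.2, -4.3]
opening: 0.013
12.1 [ 0.5795 -0.0468  0.3282] [-1.7998e+02  1.0000e-02  3.2400e+00] F [ 0.9  0.2 -4.3] T [-0.02  0.03  0.02] op 0.013 j [-49.  25.  69.  91. -23.  81. -65.]
tool shift cm [-0.11  0.17 12.82] turn tool z 0.14
```

```bash
python3 -m creep '[[[-0.1,0.17,0.3],0],[[0,0,0.8],0],[[0,0,1.4],0],[[0,0,1.7],0],[[0,0,1.8],0],[[0,0,1.8],0],[[0,0,1.6],0],[[0,0,1.3],0],[[0,0,0.9],0],[[0,0,0.6],0],[[0,0,0.4],0],[[0,0,0.2],0],[[0,0,0],0],[[0,0,0],0],[[0,0,0],0]]'
python3 - <<'E'
from h import *
todo([.5785,-.0485,.192],3.1)
cv2.imwrite("pics/w4.png",env.get_image("wrist")[40:300,60:460])
E
```

```text
time: 13.35
tool_pos: [0.579, -0.0498, 0.201]
tcp_rot: [180.0, -0.1, 3.1]
contact_force: [-0.9, -0.2, -2.9]
opening: 0.0125
13.35 [ 0.579  -0.0498  0.201 ] [ 1.80e+02 -8.00e-02  3.14e+00] F [-0.9 -0.2 -2.9] T [-0.01 -0.01 -0.02] op 0.0125 j [-45.  30.  63. 101. -29.  67. -60.]
tool shift cm [-0.04 -0.13  0.9 ] turn tool z 0.04
```

View pics/w4.png

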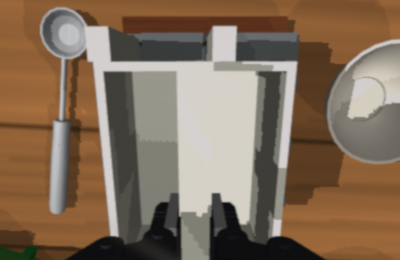

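The ribs hang over the far strip, wide side towards the spoon (+y), level. Now I lower slowly and feel.

```bash
python3 -m creep '[[[-0.04,-0.13,0.3],0],[[0,0,0.3],0],[[0,0,0.1],0],[[0,0,0.1],0],[[0,0,0],0],[[0,0,0],0]]'
python3 -m creep '[[[0,0,0.1],0],[[0,0,0.1],0],[[0,0,0.1],0],[[0,0,0],0],[[0,0,0],0]]'
python3 -c "
from h import *
st()"
```

```text
time: 13.9
tool_pos: [0.578, -0.0484, 0.1923]
tcp_rot: [-180.0, 0.0, 3.1]
contact_force: [-0.0, -0.3, -2.3]
opening: 0.0129
time: 14.32
tool_pos: [0.578, -0.0484, 0.1892]
tcp_rot: [-180.0, 0.0, 3.1]
contact_force: [-0.2, 0.6, -3.4]
opening: 0.013
14.32 [ 0.578  -0.0484  0.1892] [-180.      0.      3.13] F [-0.2  0.6 -3.4] T [-0.01  0.02 -0.08] op 0.013 j [-45.  31.  63. 102. -30.  66. -60.]
```

The ribs are about 2.5 mm below the stacked height with no contact force, so they appear to be in the notches. Continuing gently.

```bash
python3 -m creep '[[[0,0,0.1],0],[[0,0,0.15],0],[[0,0,0.15],0],[[0,0,0.1],0],[[0,0,0],0]]'
python3 -m creep '[[[0,0,0.2],0],[[0,0,0.2],0],[[0,0,0.2],0],[[0,0,0.2],0],[[0,0,0.2],0],[[0,0,0],0],[[0,0,0],0]]'
python3 -c "
from h import *
st()"
```

```text
time: 14.73
tool_pos: [0.5778, -0.0483, 0.184]
tcp_rot: [-180.0, 0.0, 3.1]
contact_force: [1.6, 0.5, -4.1]
opening: 0.0127
time: 15.32
tool_pos: [0.5779, -0.0483, 0.1741]
tcp_rot: [-180.0, 0.0, 3.1]
contact_force: [-0.6, -0.3, -2.5]
opening: 0.0129
15.32 [ 0.5779 -0.0483  0.1741] [-1.7999e+02  2.0000e-02  3.1300e+00] F [-0.6 -0.3 -2.5] T [-0.03 -0.02  0.01] op 0.0129 j [-44.  31.  62. 103. -31.  65. -59.]
```

```bash
python3 -m creep '[[[0,0,0.3],0],[[0,0,0.4],0],[[0,0,0.4],0],[[0,0,0.4],0],[[0,0,0.4],0],[[0,0,0.4],0],[[0,0,0.3],0],[[0,0,0.2],0],[[0,0,0],0],[[0,0,0],0]]'
python3 -m creep '[[[0,0,0.3],0],[[0,0,0.4],0],[[0,0,0.4],0],[[0,0,0.4],0],[[0,0,0.4],0],[[0,0,0.4],0],[[0,0,0.4],0],[[0,0,0.3],0],[[0,0,0.2],0],[[0,0,0],0],[[0,0,0],0]]'
python3 -c "
from h import *
st()"
```

```text
time: 16.15
tool_pos: [0.578, -0.0484, 0.1463]
tcp_rot: [-180.0, -0.0, 3.1]
contact_force: [-0.2, -0.8, -2.8]
opening: 0.0127
time: 17.07
tool_pos: [0.578, -0.0484, 0.1143]
tcp_rot: [-180.0, -0.0, 3.1]
contact_force: [0.3, -0.8, -3.7]
opening: 0.0125
17.07 [ 0.578  -0.0484  0.1143] [-180.     -0.      3.14] F [ 0.3 -0.8 -3.7] T [ 0.03 -0.04  0.02] op 0.0125 j [-41.  35.  58. 106. -35.  59. -56.]
```

7.6 mm left to the floor. I'll take it in small steps.

```bash
python3 -m creep '[[[0,0,0.2],0],[[0,0,0.1],0],[[0,0,0.1],0],[[0,0,0.1],0],[[0,0,0.1],0],[[0,0,0],0],[[0,0,0],0]]'
python3 -m creep '[[[0,0,0.05],0],[[0,0,0.05],0],[[0,0,0],0],[[0,0,0],0]]'
python3 -m creep '[[[0,0,0.05],0],[[0,0,0],0],[[0,0,0],0]]'
```

```text
time: 17.65
tool_pos: [0.578, -0.0483, 0.1083]
tcp_rot: [-180.0, 0.0, 3.1]
contact_force: [-0.9, 0.1, -2.6]
opening: 0.0125
time: 17.98
tool_pos: [0.578, -0.0483, 0.1073]
tcp_rot: [-180.0, 0.0, 3.1]
contact_force: [0.5, -0.5, -2.8]
opening: 0.0128
time: 18.23
tool_pos: [0.578, -0.0483, 0.1068]
tcp_rot: [-180.0, -0.0, 3.1]
contact_force: [0.3, 0.5, -2.9]
opening: 0.0125
```

```bash
python3 -m creep '[[[0,0,0.05],0],[[0,0,0],0],[[0,0,0],0]]'
python3 -m creep '[[[0,0,0.05],0],[[0,0,0],0],[[0,0,0],0]]'
```

```text
time: 18.48
tool_pos: [0.578, -0.0483, 0.1067]
tcp_rot: [-180.0, -0.0, 3.1]
contact_force: [-2.1, 2.0, 2.6]
opening: 0.0125
time: 18.73
tool_pos: [0.578, -0.0482, 0.1067]
tcp_rot: [-179.9, 0.0, 3.1]
contact_force: [-2.4, 1.1, 6.9]
opening: 0.0123
```

Floor contact at z 0.1067, exactly 85 mm below the stacked height. I'll ease off, release and retreat.

```bash
python3 -m creep '[[[0,0,0],0],[[0,0,0],0]]' - 20
python3 -m creep '[[[0,0,-0.05],0],[[0,0,0],0],[[0,0,0],0],[[0,0,0],0],[[0,0,0],0],[[0,0,0],0]]' 0.6 20
python3 -m creep '[[[0,0,-0.3],0],[[0,0,-0.8],0],[[0,0,-1.5],0],[[0,0,-2],0],[[0,0,-2.5],0],[[0,0,-3],0],[[0,0,-3],0],[[0,0,-3],0],[[0,0,-3],0],[[0,0,-2],0],[[0,0,-1],0],[[0,0,0],0],[[0,0,0],0],[[0,0,0],0]]'
python3 - <<'E'
from h import *
st()
t=env.get_image("side")[155:265,195:305];w=env.get_image("wrist")
cv2.imwrite("pics/see5.png",np.hstack([w[:,60:460],cv2.resize(t,(384,384),interpolation=cv2.INTER_CUBIC)]))
E
```

```text
time: 18.9
tool_pos: [0.578, -0.0482, 0.1067]
tcp_rot: [-179.9, 0.0, 3.1]
contact_force: [-3.0, 1.5, 6.7]
opening: 0.0128
time: 19.4
tool_pos: [0.5781, -0.0484, 0.1062]
tcp_rot: [180.0, -0.0, 3.1]
contact_force: [0.2, 0.2, 0.0]
opening: 0.0515
time: 20.57
tool_pos: [0.5772, -0.0479, 0.3258]
tcp_rot: [-180.0, 0.1, 3.1]
contact_force: [0.5, -0.5, -0.7]
opening: 0.051
20.57 [ 0.5772 -0.0479  0.3258] [-1.7996e+02  1.4000e-01  3.1400e+00] F [ 0.5 -0.5 -0.7] T [ 0.02  0.03 -0.05] op 0.051 j [-49.  24.  69.  91. -23.  80. -65.]
```

View pics/see5.png

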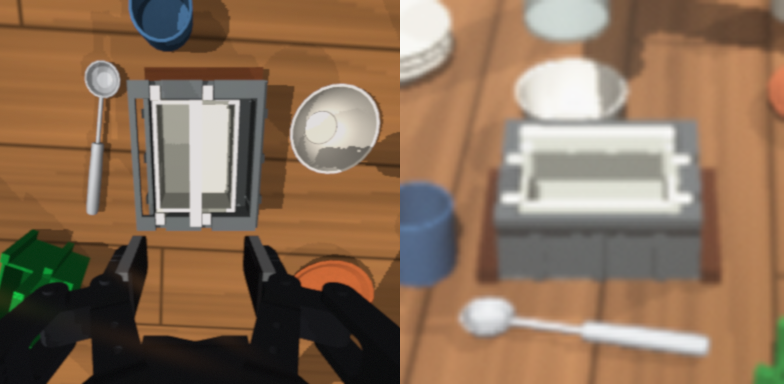

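The caddy sits upright in the tote, with all four rib tops flush in the notches at about (155,92), (208,92), (160,218) and (207,218). Spoon, bowl and mug look untouched, and the arm is clear. Handing in.

```bash
python3 -c "
from workcell import env
print(env.hand_in())"
```

```text
the job is handed in; nothing more can be done
None
```

I lifted the white caddy off the tote, turned it half a turn, and nested it in the tote with its ribs in the saddle's notches. I handed in at about 20.7 s of the 72 s allowed. No verdict is reported.

- **Alignment:** I worked out the saddle's position from pictures taken after the lift. The ribs then went in on the first try, so I never had to slide them or push the saddle.
- **Fully home:** The floor stopped the caddy exactly 85 mm below its stacked height. I pressed with about 10 N there, then eased off before opening the gripper.
- **Final pictures:** The caddy is upright, all four ribs are flush in their notches and the wide side is at +y. The spoon, bowl and mug look undisturbed, and the arm is about 20 cm above everything.
- **What disagreed:** The two cameras differed by about 1.7 mm on where the bar was. I trusted the position where the gripper closed on the bar. The half turn also stopped about 6° short at first, because of the speed limit per row, and I corrected it before lowering.

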